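# Half-light check of a finished sensor housing

### The job

Slide the vise jaw open by a good finger's width, lift the finished sensor housing out and set it upright, fully down in the nest of the light-test fixture with its lens facing the shutter window, and let go of it. Then slide the spring-loaded shutter by its upright grip against its spring until half of the window is uncovered (half of its travel), and finish while still holding it there: the program ends holding the shutter half open, with nothing let go. Leave the tools and parts lying around where they are.

Things in the scene. Friction and masses are not known exactly. Their poses are not given: they have to be found in the camera images.
- vise: Low grey vise fixed to the worktop, 74 mm wide (x), y -50 to +130 mm, jaws 30 mm high. Origin on the worktop below the clamped housing, which stands on a bed 18 mm up. z up; the sliding jaw opens to +y. Plain fixed face at y = -20.5 mm; sliding face at +20.5 mm when shut, its lip reaching 5 mm over the housing's foot, so the housing cannot be lifted until the jaw is open by more than that.
- vise_jaw (a joint): Opening of the sliding jaw in m: 0 shut on the housing (as found), 0.040 fully open, growing towards the vise's +y. Moves with about 2 N of friction and stays where it is left.
- jaw_knob (a point): Point to grip on the sliding jaw: on the axis of its black round upright knob (22 mm diameter), 52 mm above the worktop. The knob's head reaches from 42 to 65 mm above the worktop; the jaw top lies at 30 mm. The nearest face of the housing is 42 mm from the knob's axis. Axes as the vise's.
- housing_mid (a point): Centre, 30 mm above the underside, of the milled aluminium sensor housing (130 g): foot 42 x 40 x 6 mm (x, y, z), on it a block 32 (x) x 28 mm (y), 60 mm high over all. +x: side with the round black lens; -x: small connector. In the vise as found its axes agree with the vise's. Grip across the 28 mm (y) by the upper half, fingertips above the jaws (12 mm above its underside).
- housing_lens (a point): Middle of the front of the lens on the housing, 21 mm from its centre line towards its +x and 36 mm above its underside.
- fixture: Light-test fixture fixed to the worktop: base plate 156 x 130 x 10 mm, black nest in front, upright shutter frame 72 mm beyond the nest's centre, with a window 40 mm wide, 36 to 56 mm up, black light box behind it, 64 mm high. Origin on the worktop under the light axis; +x from nest to window; z up; the shutter opens to +y. Spring barrel at y = 56 to 108 mm, up to 77 mm high.
- nest (a point): Middle of the nest's floor, 10 mm above the worktop, 55 mm from the fixture's origin towards -x. Pocket 46.5 mm (x) x 44.5 mm (y) for the housing's foot, walls 9 mm high with a small chamfer. Axes as the fixture's.
- shutter (a joint): Shutter travel in m: 0 shut, window covered (as found); 0.020 half, blade edge at mid-window, pointer at the scale's middle long mark; 0.040 fully open. Grows towards the fixture's +y. A return spring pushes it shut: about 2 N at 0, 6 N at half, 9.5 N at full travel; let go, it runs shut.
- shutter_grip (a point): Point to grip on the shutter: in its upright black grip, 14 mm (y) x 12 mm (x), which stands on the shutter's carriage from 78 to 110 mm above the worktop. This point is 97 mm above the worktop. It moves with the shutter. Axes as the fixture's.
- tweezers: Steel tweezers, 124 x 14 x 8 mm, lying loose; bystander. Origin at its underside.
- loupe: Black stand loupe, 41 mm diameter, 34 mm high, standing loose; bystander. Origin at its underside.
- driver_red: Screwdriver, 165 x 17 x 17 mm, lying loose; bystander. Origin at its underside.
- side_cutter: Flush cutters, 125 x 44 x 12 mm, lying loose; bystander. Origin at its underside.
- relay_0: Small relay module, 35 x 28 x 26 mm, standing loose; bystander. Origin at its underside.
Not all that is in view belongs to the job. Leave any turquoise look-alike of the part that bears housing_mid alone.

How it is judged:
By the outcome, as a careful person would: the job done as asked, in the order asked, and still so for the second after the job is handed in, while the arm keeps its last pose, push and grip.
It also fails if it takes over 56 s, if anything falls off the work surface, if the arm or the gripper's body presses on something with over 40 N, if the wrist force passes 120 N, or if a joint passes its speed limit or range.

### The arm

A 7-joint arm with a two-finger parallel gripper is mounted at the origin on a cart in front of the work surface, level with it; the furniture and walls round the work are solid. World frame = base frame: x ahead of the robot, y to its left, z up, the work surface at z = 0. Lengths are in m, angles in rad, forces in N, time in s.
With the tool pointing down it reaches from about 0.4 to 0.875 m from the base axis. Payload 6.5 kg.
Tool frame: the origin (TCP) lies at the very end of the fingers, on their centre line; the grasp point (between the pads) lies 19 mm behind it; z points along the fingers, y is the line along which they close (so a half turn about z gives the same grasp; the last joint's range is limited). The gripper opens to 88 mm and grips with 3 to 60 N. Pads are 18 mm wide; open, the fingers measure 123 mm over their backs; the gripper's body (75 mm by 187 mm) begins 45 mm behind the grasp point.
Start: joints at [-1.222, 0.536, -0.004, 1.538, 0.003, 1.067, -0.071], TCP at [0.262, 0.595, 0.239] pointing down, gripper open.
Joint ranges: [-2.7, 2.7], [-0.37, 2.16], [-1.27, 1.26], [0.24, 2.4], [-1.31, 4.45], [0.19, 1.91], [-2.76, 2.76]. Speed limits (rad/s): [2.39, 2.39, 3.14, 3.14, 3.14, 3.14, 3.14].

### API

Orientations are given as a rotation vector (axis times angle).
In Python, from bench import manip gives the robot as it stands.
- The arm moves only by the shell command python3 -m creep 'ROWS'. ROWS is JSON, a list of rows, each an object with "linear": the shift along the tool's x, y, z each as a share of 0.025 m, from -1 to 1, a list of three; "rot": the turn, a rotation vector about the tool's x, y, z each as a share of 6 degrees, from -1 to 1, a list of three; "hand": the closure in counts, from 0 (fully open) to 255 (shut). In form: [{"linear": [dx, dy, dz], "rot": [ax, ay, az], "hand": hand}, ...]. A call has 1 to 12 rows; each row shifts and turns the commanded pose from where the row before left it, along the tool's axes as they then stand; what a row does not reach is not made up. A row lasts 1/12 s, in which the tool goes at most 41.7 mm and 7.16 degrees, less where a joint would pass 70% of its speed; a pose out of reach is approached as far as the arm can. A call with a number of a shift or a turn outside -1 to 1 is refused whole. A call with a gripper value outside its range is refused whole. The fingers move at their own pace and stop on an object; the grip force is fixed at half the most. Time passes only in rows, so rows that do not move let the fingers close. It gives the time, the measured TCP pose, the force, the opening and the grip force at its end, in the units of the state.
- manip.state(): the state, without advancing time (a new reading comes with each control period).
- manip.camera(name): name is "scene" or "side" or "wrist"; returns a dict with "image" (420x560x3 uint8, red, green, blue), "fx", "fy", "cx", "cy" (pixels), "rvec" (rotation vector, rad) and "tvec" (3), from world to camera coordinates, as OpenCV has them. Camera axes: x right, y down, z forward; pixel columns grow to the right and rows downward; lengths in m; the calibration is good to about 2 mm. A picture is of the moment at which its call begins. There is no depth.
- manip.job_done(): hands the job in; it is judged then, once.
The state is a dict: "time": time; "qpos": joint angles; "qvel": joint speeds; "effort": joint torques, N m; "ee_pos": TCP position; "tcp_rot": TCP orientation; "force": force on the tool from outside, world axes, zero at the start; "moment": the same for the moment, N m; "grip_width": opening from 0.0 (shut) to 1.0 (fully open); "grasp_force": force on a finger pad.
Only numpy, scipy, OpenCV 4.12 (cv2) and the standard library are available. Lean on these libraries where they do the work, as an engineer would, in place of code of your own. Each camera call takes 0.05 s, during which the arm holds its last target. There are 200 camera calls.

## Working session

There is one attempt and no reset: what is moved stays moved. The work goes in short steps, Python scripts to look and compute and a shell command to move; the robot and the scene stay as the last step left them, time stands still between calls to the robot, and variables do not carry over. Pictures are saved under pics/ and viewed, at most 10 in all, crops included, and the job is handed in when it is done.

```bash
mkdir -p pics; cat > h.py <<'E'
import numpy as np, cv2, json
from scipy.spatial.transform import Rotation as R
from bench import manip
def shot(n,f):
    c=manip.camera(n); cv2.imwrite(f'pics/{f}.png',c['image'][:,:,::-1])
    json.dump({k:np.asarray(v).tolist() for k,v in c.items() if k!='image'},open(f'pics/{f}.json','w')); return c
def load(f):
    c=json.load(open(f'pics/{f}.json')); c['image']=cv2.imread(f'pics/{f}.png'); return c
def ray(c,u,v):
    M=R.from_rotvec(c['rvec']).as_matrix(); t=np.array(c['tvec'])
    d=M.T@np.array([(u-c['cx'])/c['fx'],(v-c['cy'])/c['fy'],1]); return -M.T@t,d
def onz(c,u,v,z):
    o,d=ray(c,u,v); return o+d*(z-o[2])/d[2]
def proj(c,P):
    M=R.from_rotvec(c['rvec']).as_matrix(); q=np.atleast_2d(P)@M.T+np.array(c['tvec'])
    return np.c_[c['fx']*q[:,0]/q[:,2]+c['cx'],c['fy']*q[:,1]/q[:,2]+c['cy']]
def tri(l):
    A=np.zeros((3,3));b=np.zeros(3)
    for c,u,v in l:
        o,d=ray(c,u,v);d/=np.linalg.norm(d);Q=np.eye(3)-np.outer(d,d);A+=Q;b+=Q@o
    return np.linalg.solve(A,b)
E
python3 - <<'E'
from h import *
for n in ['scene','side','wrist']:
    c=shot(n,n+'0'); o,_=ray(c,0,0); print(n,o.round(3),c['fx'])
a=[cv2.imread(f'pics/{n}0.png') for n in ['scene','side']]
s=manip.state(); print({k:np.round(v,3).tolist() for k,v in s.items()}); print(R.from_rotvec(s['tcp_rot']).as_matrix().round(3))
E
```

```text
scene [-0.071  0.905  0.646] 428.87357263428896
side [-0.289 -0.311  0.708] 464.7419472552335
wrist [0.202 0.621 0.383] 300.3465250475887
{'time': 0.15, 'qpos': [-1.222, 0.537, -0.004, 1.539, 0.003, 1.067, -0.071], 'qvel': [0.0, -0.002, 0.002, -0.005, -0.001, -0.001, -0.001], 'effort': [0.002, -57.133, 0.992, -25.183, -0.056, 0.015, 0.0], 'ee_pos': [0.262, 0.594, 0.238], 'tcp_rot': [-0.647, -3.074, 0.002], 'force': [-0.1, -0.229, 0.2], 'moment': [0.041, 0.031, 0.028], 'grasp_force': 0.0, 'grip_width': 1.002}
[[-0.915  0.403 -0.   ]
 [ 0.403  0.915 -0.001]
 [-0.    -0.001 -1.   ]]
```

View pics/scene0.png

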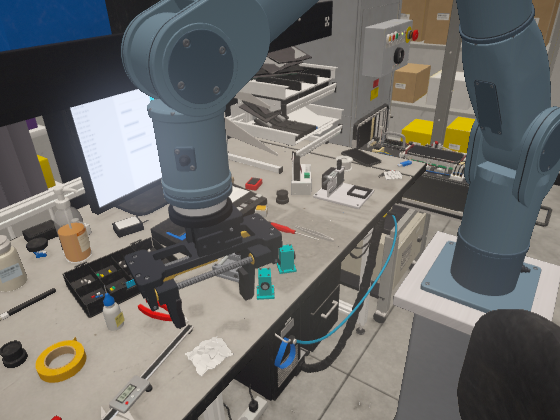

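View pics/side0.png

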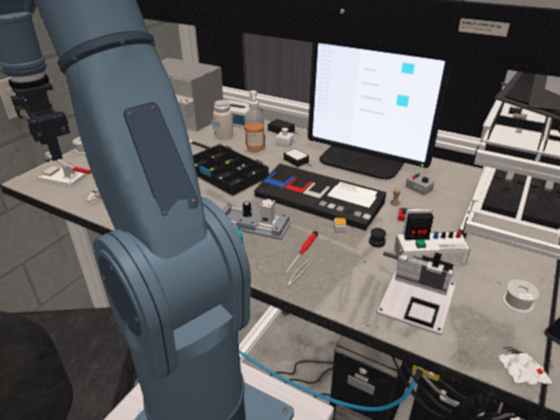

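The side view shows the vise near (262,216) with its black knob at (247,209) and the grey housing at (267,210). The fixture's nest is near (422,312) and its shutter near (432,262). The scene view shows the fixture at (345,185) and two turquoise look-alikes at (265,283) and (287,259); the gripper hides the vise. The housing candidates are the grey block in the vise (side view 267,210) and the two turquoise ones. The grey one fits, being milled aluminium and clamped in the vise. I'll confirm in enlarged crops.

```bash
python3 - <<'E'
from h import *
a=cv2.imread('pics/side0.png'); b=cv2.imread('pics/scene0.png')
x=cv2.resize(a[190:250,210:310],(800,480),interpolation=cv2.INTER_CUBIC)
cv2.imwrite('pics/c1.png',x)
y1=cv2.resize(a[225:345,370:480],None,fx=5,fy=5,interpolation=cv2.INTER_CUBIC)[:600,:]
cv2.imwrite('pics/c2.png',y1)
y2=cv2.resize(b[140:220,280:380],(800,600),interpolation=cv2.INTER_CUBIC); cv2.imwrite('pics/c3.png',cv2.resize(b[145:215,285:385],(800,560),interpolation=cv2.INTER_CUBIC))
for n,p in (('side0',[(262,235),(267,218),(247,203),(422,312)]),('scene0',[(345,190)])):
    c=load(n); print([onz(c,u,v,0.01).round(3).tolist() for u,v in p])
E
```

```text
[[0.481, 0.187, 0.01], [0.549, 0.214, 0.01], [0.583, 0.298, 0.01], [0.421, -0.228, 0.01]]
[[0.464, -0.222, 0.01]]
```

View pics/c1.png

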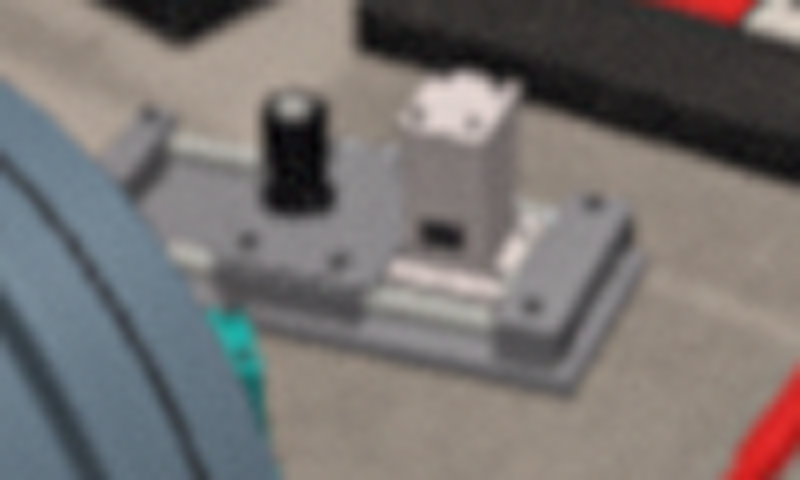

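View pics/c2.png

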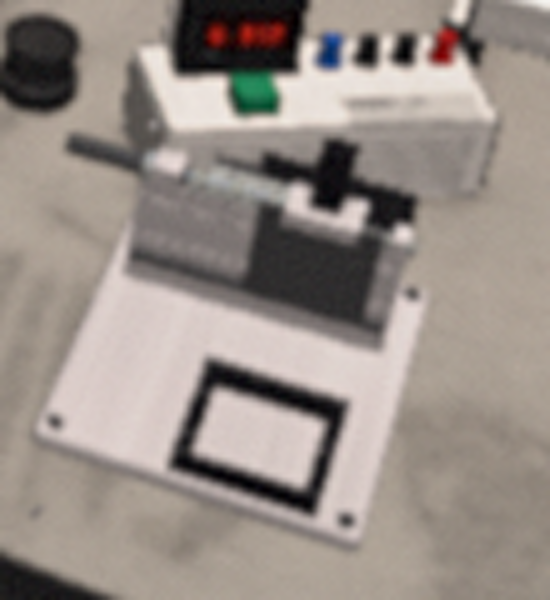

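In the enlarged crop the grey housing is clamped in the vise. Its small black connector at (440,235) faces the robot, so the lens faces away. The knob top is at (293,103). A turquoise look-alike stands nearby at (235,340), and I'll leave it alone. The fixture crop shows the nest's outer corners at (210,360), (348,403), (315,512), (172,465) and the shutter grip top at (340,145), with the spring barrel to the left (+y).

```bash
python3 - <<'E'
from h import *
c=load('side0')
def q(X,Y,z,s,ox,oy): return onz(c,ox+X/s,oy+Y/s,z)
k=q(293,103,.065,8,210,190); H=[q(x,y,.078,8,210,190) for x,y in [(403,118),(478,138),(520,88),(428,75)]]
h=np.mean(H,0); print('knob',k.round(4),'hous',h.round(4),np.round(H,4).tolist()); d=(k-h)[:2]; print(np.linalg.norm(d),np.degrees(np.arctan2(-d[0],d[1])))
N=[q(x,y,.019,5,370,225) for x,y in [(210,360),(348,403),(315,512),(172,465)]]
n=np.mean(N,0); print('nest',n.round(4),np.round(N,4).tolist())
S=[q(x,y,.01,5,370,225) for x,y in [(55,422),(347,520),(413,293)]]; print(np.round(S,4).tolist())
for a,b in ((S[1],S[0]),(N[1],N[0]),(N[2],N[3])): v=b-a; print('y-dir yaw',np.degrees(np.arctan2(-v[0],v[1])),np.linalg.norm(v))
v=S[2]-S[1]; print('x-dir yaw',np.degrees(np.arctan2(v[1],v[0])),np.linalg.norm(v))
print('grip top',q(340,148,.11,5,370,225).round(4))
E
```

```text
knob [0.5145 0.2513 0.065 ] hous [0.5223 0.1953 0.078 ] [[0.5077, 0.206, 0.078], [0.5096, 0.1803, 0.078], [0.5398, 0.1832, 0.078], [0.5322, 0.212, 0.078]]
0.05653322673157122 7.97496692463977
nest [ 0.4133 -0.2295  0.019 ] [[0.4433, -0.1999, 0.019], [0.4469, -0.2554, 0.019], [0.3833, -0.2588, 0.019], [0.3796, -0.2038, 0.019]]
[[0.3876, -0.1542, 0.01], [0.3941, -0.2699, 0.01], [0.5356, -0.2627, 0.01]]
y-dir yaw 3.2483152520407543 0.1158880489301925
y-dir yaw 3.705276799240719 0.05559636799690219
y-dir yaw 3.8147099303868517 0.05503691895513308
x-dir yaw 2.9095909813268377 0.1416564151314258
grip top [ 0.4882 -0.225   0.11  ]
```

```bash
python3 -m creep '[{"linear":[0,0,0],"rot":[0,0,-0.9],"hand":0},{"linear":[0,0,0],"rot":[0,0,-0.9],"hand":0},{"linear":[0,0,0],"rot":[0,0,-0.9],"hand":0},{"linear":[0,0,0],"rot":[0,0,-0.9],"hand":0},{"linear":[0,0,0],"rot":[0,0,-0.9],"hand":0},{"linear":[0,0,0],"rot":[0,0,-0.8],"hand":0}]' && python3 -m creep '[{"linear":[-0.5,-0.9,0],"rot":[0,0,0],"hand":0},{"linear":[-0.5,-0.9,0],"rot":[0,0,0],"hand":0},{"linear":[-0.5,-0.9,0],"rot":[0,0,0],"hand":0},{"linear":[-0.5,-0.9,0],"rot":[0,0,0],"hand":0},{"linear":[-0.5,-0.9,0],"rot":[0,0,0],"hand":0},{"linear":[-0.5,-0.9,0],"rot":[0,0,0],"hand":0},{"linear":[-0.5,-0.9,0],"rot":[0,0,0],"hand":0},{"linear":[-0.5,-0.9,0],"rot":[0,0,0],"hand":0},{"linear":[-0.5,-0.9,0],"rot":[0,0,0],"hand":0},{"linear":[-0.5,-0.9,0],"rot":[0,0,0],"hand":0},{"linear":[-0.5,-0.9,0],"rot":[0,0,0],"hand":0},{"linear":[-0.5,-0.9,0],"rot":[0,0,0],"hand":0}]'; python3 -m creep '[{"linear":[-0.5,-0.9,0],"rot":[0,0,0],"hand":0},{"linear":[-0.5,-0.9,0],"rot":[0,0,0],"hand":0},{"linear":[-0.5,-0.9,0],"rot":[0,0,0],"hand":0},{"linear":[0,-0.4,0],"rot":[0,0,0],"hand":0},{"linear":[0,0,0],"rot":[0,0,0],"hand":0},{"linear":[0,0,0],"rot":[0,0,0],"hand":0}]'
python3 - <<'E'
from h import *
c=shot('wrist','w1'); s=manip.state(); print(s['time'],s['ee_pos'],R.from_rotvec(s['tcp_rot']).as_matrix().round(3).tolist(), np.linalg.norm(s['force']))
print(proj(c,[[.5145,.2513,.065],[.5223,.1953,.078]]), ray(c,280,210))
cv2.imwrite('pics/w1b.png',cv2.resize(c['image'][:,:,::-1],(800,600),interpolation=cv2.INTER_CUBIC))
E
```

```text
time: 0.65
ee_pos: [0.2619, 0.5946, 0.2383]
tcp_rot: [0.228, -3.133, 0.001]
force: [-0.4, 0.2, 0.5]
grip_width: 0.999
grasp_force: 0.0
time: 1.65
ee_pos: [0.4487, 0.3472, 0.2385]
tcp_rot: [0.22, -3.134, 0.0]
force: [-0.2, 0.8, -1.4]
grip_width: 0.999
grasp_force: 0.0
time: 2.15
ee_pos: [0.4953, 0.2775, 0.2386]
tcp_rot: [0.22, -3.133, -0.001]
force: [-1.0, 0.7, 0.0]
grip_width: 1.001
grasp_force: 0.0
2.2 [0.49496263 0.27855618 0.23863779] [[-0.99, -0.141, -0.001], [-0.141, 0.99, 0.001], [0.001, 0.001, -1.0]] 0.77600155222071
[[252.35693919 202.10491307]
 [197.55977249 205.00236303]] (array([0.43115   , 0.26864169, 0.38380941]), array([ 0.26584915,  0.0419216 , -0.9632136 ]))
```

View pics/w1b.png

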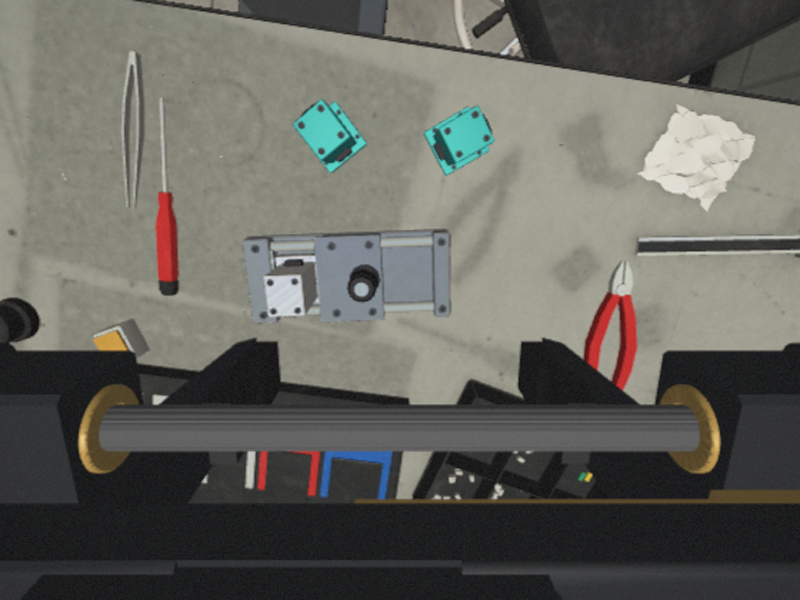

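The wrist view (in 800x600 pixels) shows the vise, with the knob top at (360,288) and the housing top at about (284,297). The turquoise look-alikes are at (330,135) and (460,138), off to the robot's side.

```bash
python3 - <<'E'
from h import *
c=load('w1'); im=c['image']
hsv=cv2.cvtColor(im,cv2.COLOR_BGR2HSV)
roi=np.zeros(im.shape[:2],np.uint8); roi[180:230,178:225]=1
m=((hsv[...,2]>185)&(roi>0)).astype(np.uint8)
m=cv2.morphologyEx(m,cv2.MORPH_CLOSE,np.ones((5,5)))
cs=max(cv2.findContours(m,0,1)[0],key=cv2.contourArea); r=cv2.minAreaRect(cs); print(r)
P=np.array([onz(c,u,v,.078) for u,v in cv2.boxPoints(r)]); h=P.mean(0); print('housing',h.round(4)); 
for i in range(4): v=P[(i+1)%4]-P[i]; print(np.linalg.norm(v).round(4),np.degrees(np.arctan2(v[1],v[0])).round(1))
L=[(245,239),(269,238),(275,320),(252,322),(432,232),(449,230),(451,313),(434,315)]
Q=np.array([onz(c,u*.7,v*.7,.03) for u,v in L])
v=Q[4:].mean(0)-Q[:4].mean(0); print('vise yaw',np.degrees(np.arctan2(-v[0],v[1])),np.linalg.norm(v),Q.mean(0))
k=onz(c,252,201.6,.065); d=k-h; print('knob',k,np.linalg.norm(d[:2]),np.degrees(np.arctan2(-d[0],d[1])))
m=((hsv[...,2]<60)&(cv2.rectangle(np.zeros_like(roi),(238,180),(270,215),1,-1)>0)).astype(np.uint8)
cs=max(cv2.findContours(m,0,1)[0],key=cv2.contourArea); print(cv2.boundingRect(cs))
E
```

```text
((198.40985107421875, 206.50819396972656), (29.152509689331055, 24.987863540649414), 84.80557250976562)
housing [0.524  0.1963 0.078 ]
0.0262 103.3
0.0316 9.8
0.0268 -76.5
0.0317 -171.4
vise yaw 10.396675232337412 0.15322705467319747 [0.51482433 0.24005143 0.03      ]
knob [0.51398914 0.25084634 0.065     ] 0.05543652105144103 10.421051699991015
(244, 186, 21, 25)
```

```bash
python3 -m creep '[{"linear":[-0.28,-0.6,0],"rot":[0,0,-0.38],"hand":150},{"linear":[-0.27,-0.63,0],"rot":[0,0,0],"hand":150},{"linear":[0,0,0.9],"rot":[0,0,0],"hand":150},{"linear":[0,0,0.9],"rot":[0,0,0],"hand":150},{"linear":[0,0,0.9],"rot":[0,0,0],"hand":150},{"linear":[0,0,0.9],"rot":[0,0,0],"hand":150},{"linear":[0,0,0.9],"rot":[0,0,0],"hand":150},{"linear":[0,0,0.9],"rot":[0,0,0],"hand":150},{"linear":[0,0,0],"rot":[0,0,0],"hand":150},{"linear":[0,0,0],"rot":[0,0,0],"hand":150},{"linear":[0,0,0],"rot":[0,0,0],"hand":150}]'; python3 - <<'E'
from h import *
s=manip.state(); print(s['ee_pos'],R.from_rotvec(s['tcp_rot']).as_matrix().round(4).tolist()); T=R.from_rotvec(s['tcp_rot']).as_matrix()
print('tool delta units',(T.T@(np.array([.514,.2508,.036])-s['ee_pos'])/.025).round(2))
c=manip.camera('scene');cv2.imwrite('pics/s2.png',cv2.resize(c['image'][200:320,180:340,::-1],(800,600),interpolation=cv2.INTER_CUBIC))
E
```

```text
time: 3.12
ee_pos: [0.5148, 0.2503, 0.1048]
tcp_rot: [-0.285, 3.128, 0.002]
force: [0.1, -0.0, 0.7]
grip_width: 0.414
grasp_force: 0.0
[0.51476983 0.25032867 0.10484021] [[-0.9836, -0.1806, 0.001], [-0.1806, 0.9836, 0.0011], [-0.0012, 0.001, -1.0]]
tool delta units [0.03 0.02 2.75]
```

View pics/s2.png

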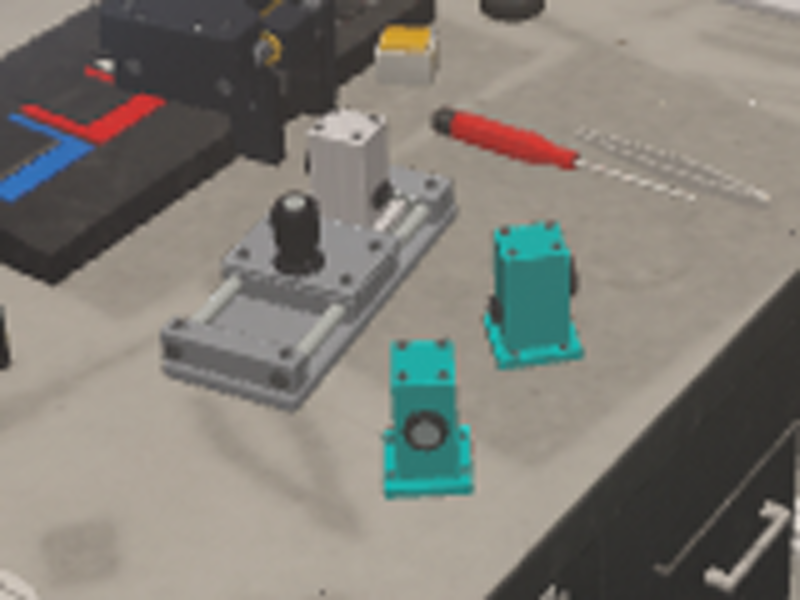

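The vise is now clear of the gripper in the scene view: knob top at crop (295,200), housing top at (348,125). I'll check the knob and housing positions against this view and then descend.

```bash
python3 - <<'E'
from h import *
c=load('scene0'); w=load('w1'); s=load('side0')
print(proj(c,[[.514,.2508,.065],[.524,.196,.078]]).round(1), [(180+295/5,200+200/5),(180+348/5,200+125/5)])
print(tri([(c,239,240),(w,252,201.6)]),tri([(c,249.6,225),(w,198.4,206.5)]),tri([(c,239,240),(s,210+293/8,190+103/8)]))
s=manip.state(); print(proj(c,[s['ee_pos']]))
E
```

```text
[[238.8 239.9]
 [249.1 224.3]] [(239.0, 240.0), (249.6, 225.0)]
[0.51377752 0.2506822  0.06487925] [0.52398554 0.19531651 0.07551308] [0.51347976 0.2508181  0.06536767]
[[237.37280386 225.65171529]]
```

```bash
python3 -m creep '[{"linear":[0.02,0.02,0.6],"rot":[0,0,0],"hand":150},{"linear":[0,0,0.6],"rot":[0,0,0],"hand":150},{"linear":[0,0,0.6],"rot":[0,0,0],"hand":150},{"linear":[0,0,0.5],"rot":[0,0,0],"hand":150},{"linear":[0,0,0.4],"rot":[0,0,0],"hand":150},{"linear":[0,0,0],"rot":[0,0,0],"hand":150},{"linear":[0,0,0],"rot":[0,0,0],"hand":255},{"linear":[0,0,0],"rot":[0,0,0],"hand":255},{"linear":[0,0,0],"rot":[0,0,0],"hand":255},{"linear":[0,0,0],"rot":[0,0,0],"hand":255},{"linear":[0,0,0],"rot":[0,0,0],"hand":255},{"linear":[0,0,0],"rot":[0,0,0],"hand":255}]'
```

```text
time: 4.17
ee_pos: [0.5145, 0.2509, 0.037]
tcp_rot: [-0.284, 3.127, 0.003]
force: [-1.3, 5.4, 1.5]
grip_width: 0.235
grasp_force: 30.0
```

```bash
python3 -m creep '[{"linear":[0,0.2,0],"rot":[0,0,0],"hand":255},{"linear":[0,0.2,0],"rot":[0,0,0],"hand":255},{"linear":[0,0.2,0],"rot":[0,0,0],"hand":255},{"linear":[0,0.22,0],"rot":[0,0,0],"hand":255},{"linear":[0,0,0],"rot":[0,0,0],"hand":255},{"linear":[0,0,0],"rot":[0,0,0],"hand":255},{"linear":[0,0,0],"rot":[0,0,0],"hand":255}]'
```

```text
time: 4.75
ee_pos: [0.5111, 0.2697, 0.037]
tcp_rot: [-0.282, 3.128, 0.0]
force: [-0.0, 0.9, 4.5]
grip_width: 0.233
grasp_force: 30.0
```

```bash
python3 -m creep '[{"linear":[0,0,0],"rot":[0,0,0],"hand":150},{"linear":[0,0,0],"rot":[0,0,0],"hand":150},{"linear":[0,0,0],"rot":[0,0,0],"hand":150},{"linear":[0,0,-0.6],"rot":[0,0,0],"hand":150},{"linear":[0,0,-0.9],"rot":[0,0,0],"hand":150},{"linear":[0,0,-0.9],"rot":[0,0,0],"hand":150},{"linear":[0,0,-0.8],"rot":[0,0,0],"hand":150},{"linear":[0,-0.8,0],"rot":[0,0,0],"hand":81},{"linear":[0,-0.8,0],"rot":[0,0,0],"hand":81},{"linear":[0,-0.8,0],"rot":[0,0,0],"hand":81},{"linear":[0,-0.6,0],"rot":[0,0,0],"hand":81},{"linear":[0,0,0],"rot":[0,0,0],"hand":81}]'
python3 -m creep '[{"linear":[0,0,0],"rot":[0,0,0],"hand":81},{"linear":[0,0,0],"rot":[0,0,0],"hand":81},{"linear":[0,0,0],"rot":[0,0,0],"hand":81}]'
python3 - <<'E'
from h import *
s=manip.state(); print(s['ee_pos']); T=R.from_rotvec(s['tcp_rot']).as_matrix()
print('tool delta units',(T.T@(np.array([.524,.1957,.038])-s['ee_pos'])/.025).round(2),T.round(3).tolist())
c=shot('scene','s3');w=shot('wrist','w3');x=np.hstack([cv2.resize(c['image'][200:300,190:290],(400,400),interpolation=cv2.INTER_CUBIC),cv2.resize(w['image'][120:420,130:430],(400,400),interpolation=cv2.INTER_CUBIC)])
cv2.imwrite('pics/v3.png',x[:,:,::-1])
E
```

```text
time: 5.75
ee_pos: [0.5244, 0.1909, 0.1159]
tcp_rot: [0.274, -3.129, 0.005]
force: [0.1, -1.0, 0.6]
grip_width: 0.682
grasp_force: 0.0
time: 6.0
ee_pos: [0.5234, 0.1972, 0.1161]
tcp_rot: [0.285, -3.128, -0.001]
force: [-0.3, -0.4, -1.0]
grip_width: 0.682
grasp_force: 0.0
[0.52341436 0.19723175 0.11612666]
tool delta units [-0.01 -0.07  3.13] [[-0.983, -0.181, -0.0], [-0.181, 0.983, 0.001], [0.0, 0.001, -1.0]]
```

View pics/v3.png

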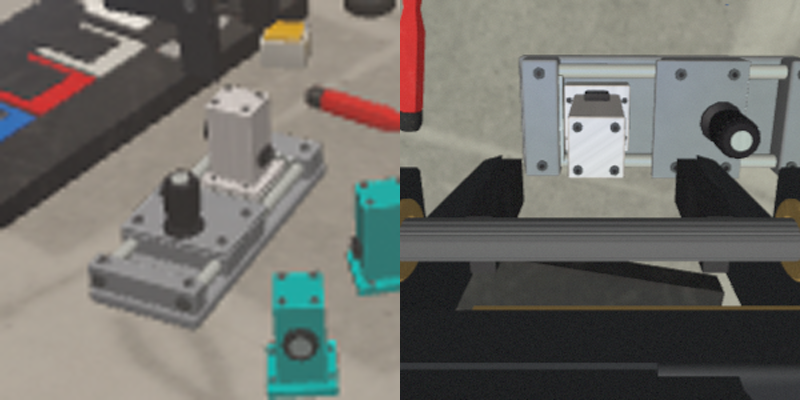

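The jaw stands open, clear of the housing's foot. The housing top at (597,150) is centred between the fingertips at (521,165) and (677,165). Next I'll descend and grip.

```bash
python3 -m creep '[{"linear":[0,-0.05,0.6],"rot":[0,0,0],"hand":81},{"linear":[0,0,0.7],"rot":[0,0,0],"hand":81},{"linear":[0,0,0.7],"rot":[0,0,0],"hand":81},{"linear":[0,0,0.6],"rot":[0,0,0],"hand":81},{"linear":[0,0,0.5],"rot":[0,0,0],"hand":81},{"linear":[0,0,0],"rot":[0,0,0],"hand":81},{"linear":[0,0,0],"rot":[0,0,0],"hand":255},{"linear":[0,0,0],"rot":[0,0,0],"hand":255},{"linear":[0,0,0],"rot":[0,0,0],"hand":255},{"linear":[0,0,0],"rot":[0,0,0],"hand":255},{"linear":[0,0,0],"rot":[0,0,0],"hand":255},{"linear":[0,0,0],"rot":[0,0,0],"hand":255}]'; python3 -m creep '[{"linear":[0,0,0],"rot":[0,0,0],"hand":255},{"linear":[0,0,0],"rot":[0,0,0],"hand":255}]'
```

```text
time: 7.1
ee_pos: [0.5246, 0.1955, 0.0395]
tcp_rot: [-0.283, 3.127, 0.002]
force: [-1.0, 2.9, 4.5]
grip_width: 0.316
grasp_force: 30.0
time: 7.27
ee_pos: [0.5246, 0.1955, 0.0395]
tcp_rot: [-0.283, 3.127, 0.002]
force: [-1.8, 3.1, 5.7]
grip_width: 0.315
grasp_force: 30.0
```

```bash
python3 -m creep '[{"linear":[0,0,-0.3],"rot":[0,0,0],"hand":255},{"linear":[0,0,-0.5],"rot":[0,0,0],"hand":255},{"linear":[0,0,-0.8],"rot":[0,0,0],"hand":255},{"linear":[0,0,-0.9],"rot":[0,0,0],"hand":255},{"linear":[0,0,-0.9],"rot":[0,0,0],"hand":255},{"linear":[0,0,-0.9],"rot":[0,0,0],"hand":255},{"linear":[0,0,-0.5],"rot":[0,0,0],"hand":255},{"linear":[0,0,0],"rot":[0,0,0.6],"hand":255},{"linear":[0,0,0],"rot":[0,0,0.58],"hand":255}]'; python3 -m creep '[{"linear":[0.2,-0.4,0],"rot":[0,0,0],"hand":255},{"linear":[0.4,-0.9,0],"rot":[0,0,0],"hand":255},{"linear":[0.4,-0.9,0],"rot":[0,0,0],"hand":255},{"linear":[0.4,-0.9,0],"rot":[0,0,0],"hand":255},{"linear":[0.4,-0.9,0],"rot":[0,0,0],"hand":255},{"linear":[0.4,-0.9,0],"rot":[0,0,0],"hand":255},{"linear":[0.4,-0.9,0],"rot":[0,0,0],"hand":255},{"linear":[0.4,-0.9,0],"rot":[0,0,0],"hand":255},{"linear":[0.4,-0.9,0],"rot":[0,0,0],"hand":255},{"linear":[0.4,-0.9,0],"rot":[0,0,0],"hand":255},{"linear":[0.4,-0.9,0],"rot":[0,0,0],"hand":255},{"linear":[0.4,-0.9,0],"rot":[0,0,0],"hand":255}]'; python3 -m creep '[{"linear":[0.4,-0.9,0],"rot":[0,0,0],"hand":255},{"linear":[0.4,-0.9,0],"rot":[0,0,0],"hand":255},{"linear":[0.35,-0.9,0],"rot":[0,0,0],"hand":255},{"linear":[0,0,0],"rot":[0,0,0],"hand":255},{"linear":[0,0,0],"rot":[0,0,0],"hand":255},{"linear":[0,0,0],"rot":[0,0,0],"hand":255}]'
python3 - <<'E'
from h import *
s=manip.state(); print(s['ee_pos'],s['time'],R.from_rotvec(s['tcp_rot']).as_matrix().round(4).tolist(),s['grip_width'])
w=shot('wrist','w4');print(proj(w,[[.413,-.2295,.019],[.488,-.225,.11]]));cv2.imwrite('pics/v4.png',cv2.resize(w['image'][:,:,::-1],(800,600),interpolation=cv2.INTER_CUBIC)); shot('scene','s4'); shot('side','d4')
E
```

```text
time: 8.02
ee_pos: [0.5247, 0.1934, 0.1607]
tcp_rot: [-0.082, 3.138, -0.0]
force: [-0.2, -0.0, -2.8]
grip_width: 0.315
grasp_force: 30.0
time: 9.02
ee_pos: [0.4219, -0.0713, 0.159]
tcp_rot: [0.09, -3.139, 0.001]
force: [0.2, 0.4, -1.3]
grip_width: 0.317
grasp_force: 30.0
time: 9.52
ee_pos: [0.3984, -0.1382, 0.1589]
tcp_rot: [0.089, -3.14, -0.0]
force: [-0.3, 0.2, -1.3]
grip_width: 0.314
grasp_force: 30.0
[ 0.39835561 -0.13818243  0.15889526] 9.5167 [[-0.9984, -0.0568, -0.0003], [-0.0568, 0.9984, 0.0002], [0.0003, 0.0002, -1.0]] 0.31374328259721473
[[184.71277798 204.57069222]
 [156.31362828 331.80963948]]
```

View pics/v4.png

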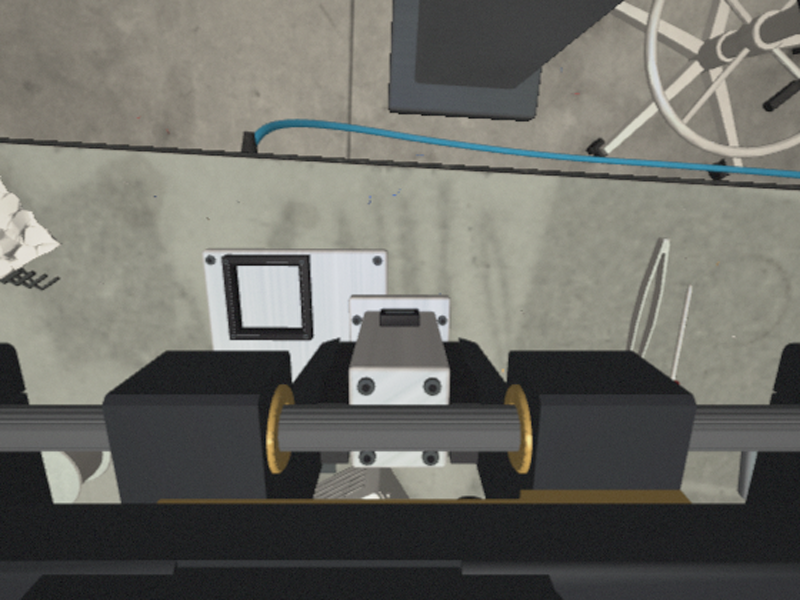

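The wrist view shows the nest's pocket centred near (270,297). The held housing is upright, the -x edge of its foot runs from (350,297) to (450,297), and its connector faces the robot. Next I'll refine the nest position and where the foot sits in the grip.

```bash
python3 - <<'E'
from h import *
c=load('w4'); g=cv2.cvtColor(c['image'],cv2.COLOR_BGR2GRAY)
roi=g[170:245,148:226]; 
b=((roi<90)).astype(np.uint8)
n,l,st,ce=cv2.connectedComponentsWithStats(b); i=1+np.argmax(st[1:,4]); m=(l==i).astype(np.uint8)
cs,hi=cv2.findContours(m,cv2.RETR_CCOMP,cv2.CHAIN_APPROX_NONE)
o=max([x for x,h in zip(cs,hi[0]) if h[3]<0],key=cv2.contourArea); inn=max([x for x,h in zip(cs,hi[0]) if h[3]>=0],key=cv2.contourArea)
def quad(k):
    r=cv2.minAreaRect(k); p=cv2.boxPoints(r)+[148,170]; p=p[np.argsort(p[:,1])]; t=p[:2][np.argsort(p[:2,0])];bo=p[2:][np.argsort(p[2:,0])]; return t[0],t[1],bo[1],bo[0]  # tl tr br bl
for k,zn,zf,nm in ((inn,.019,.010,'inner'),(o,.010,.019,'outer')):
    tl,tr,br,bl=quad(k); print(nm,np.round([tl,tr,br,bl],1).tolist())
    L=onz(c,*(tl+bl)/2,zf);B=onz(c,*(bl+br)/2,zf);Rr=onz(c,*(tr+br)/2,zn);T=onz(c,*(tl+tr)/2,zn)
    print('centre x',(T[0]+B[0])/2,'y',(L[1]+Rr[1])/2,'size',B[0]-T[0],Rr[1]-L[1]); v=onz(c,*br,zf)-onz(c,*bl,zf); print(np.degrees(np.arctan2(-v[0],v[1])))
p=[onz(c,x*.7,y*.7,.01) for x,y in ((210,260),(377,260))]; v=p[1]-p[0]; print('screws yaw',np.degrees(np.arctan2(-v[0],v[1])),p)
a,b_=[onz(c,x*.7,y*.7,.1435) for x,y in ((350,297),(450,297))]
s=manip.state(); T=R.from_rotvec(s['tcp_rot']).as_matrix()
print('foot -x edge in tool', [(T.T@(q-s['ee_pos'])).round(4).tolist() for q in (a,b_)])
E
```

```text
inner [[165.0, 185.0], [212.0, 185.0], [212.0, 230.0], [165.0, 230.0]]
centre x 0.41789567418293455 y -0.22754250418281713 size 0.04931942375384846 0.049508938110767425
3.2839062782242614
outer [[155.0, 178.0], [218.0, 178.0], [218.0, 237.0], [155.0, 237.0]]
centre x 0.41750490178361144 y -0.22868298273962412 size 0.058640453841155016 0.060078667990202006
3.2826660622912716
screws yaw 3.292006989543517 [array([ 0.39445171, -0.26908265,  0.01      ]), array([ 0.387794  , -0.15333593,  0.01      ])]
foot -x edge in tool [[0.0219, -0.0192, 0.0153], [0.0218, 0.0196, 0.0153]]
```

```bash
python3 - <<'E'
from h import *
c=load('w4'); g=cv2.cvtColor(c['image'],cv2.COLOR_BGR2GRAY).astype(int)
print('row', g[200:212,148:226].mean(0).astype(int).tolist())
print('col', g[168:245,182:196].mean(1).astype(int).tolist())
s=load('side0'); gs=cv2.cvtColor(s['image'],cv2.COLOR_BGR2GRAY).astype(int)
print('side row312', gs[311:314,395:450].mean(0).astype(int).tolist()); print('side col422', gs[288:340,421:424].mean(1).astype(int).tolist())
for x in (.4133,.4175): 
  y=-.2287; a=np.radians(3.3); X=np.array([np.cos(a),np.sin(a)]);Y=np.array([-np.sin(a),np.cos(a)]); n=np.array([x,y])
  for z,hx,hy in ((.019,.02325,.02225),(.010,.02325,.02225),(.019,.0285,.0275),(.01,.0285,.0275)):
    P=[np.r_[n+i*X*hx+j*Y*hy,z] for i,j in ((1,0),(-1,0),(0,1),(0,-1))]
    print(x,z,hx,'w',proj(c,P).round(1).tolist(),'s',proj(s,P).round(1).tolist())
E
```

```text
row [214, 213, 212, 210, 210, 210, 210, 209, 195, 139, 61, 48, 52, 57, 48, 33, 30, 24, 25, 108, 185, 212, 211, 213, 215, 214, 212, 212, 213, 212, 212, 212, 211, 211, 209, 208, 207, 210, 213, 215, 214, 211, 209, 211, 213, 213, 211, 209, 209, 211, 213, 213, 211, 210, 210, 211, 211, 213, 212, 210, 211, 181, 90, 52, 63, 56, 57, 54, 41, 55, 157, 212, 213, 213, 212, 211, 212, 212]
col [151, 149, 148, 149, 150, 147, 122, 162, 189, 204, 108, 37, 54, 56, 56, 78, 55, 36, 192, 211, 211, 211, 211, 211, 211, 211, 211, 211, 210, 211, 211, 211, 211, 211, 211, 211, 210, 211, 211, 211, 211, 211, 211, 211, 211, 211, 212, 212, 211, 212, 212, 212, 212, 212, 212, 212, 212, 212, 212, 212, 177, 87, 21, 31, 32, 36, 45, 47, 47, 47, 180, 211, 214, 214, 213, 214, 214]
side row312 [213, 211, 209, 208, 207, 205, 205, 207, 206, 184, 130, 65, 39, 71, 142, 192, 206, 204, 204, 204, 202, 204, 203, 203, 203, 204, 205, 206, 205, 202, 201, 204, 203, 205, 206, 207, 211, 207, 185, 123, 56, 36, 98, 174, 205, 208, 203, 204, 205, 207, 211, 206, 183, 160, 149]
side col422 [166, 199, 210, 210, 208, 209, 208, 207, 209, 210, 202
[... 729 characters left out ...]
, [161.0, 202.7]] s [[424.2, 305.3], [417.8, 324.5], [407.4, 310.2], [435.1, 319.3]]
0.4175 0.019 0.02325 w [[187.5, 231.3], [183.7, 185.8], [208.2, 209.0], [163.0, 209.0]] s [[424.9, 302.6], [419.8, 318.1], [411.3, 306.6], [433.7, 313.9]]
0.4175 0.01 0.02325 w [[190.0, 228.4], [186.5, 184.1], [210.3, 206.7], [166.3, 206.7]] s [[424.2, 305.7], [419.0, 321.2], [410.6, 309.7], [432.9, 317.0]]
0.4175 0.019 0.0285 w [[187.9, 236.3], [183.3, 180.4], [213.6, 209.0], [157.7, 209.0]] s [[425.5, 300.9], [419.2, 319.9], [408.7, 305.7], [436.4, 314.7]]
0.4175 0.01 0.0285 w [[190.4, 233.2], [186.1, 178.8], [215.4, 206.7], [161.2, 206.7]] s [[424.7, 304.0], [418.4, 323.1], [408.0, 308.9], [435.6, 317.9]]
```

```bash
python3 -m creep '[{"linear":[-0.15,-0.8,0],"rot":[0,0,0],"hand":255},{"linear":[-0.15,-0.9,0],"rot":[0,0,0],"hand":255},{"linear":[-0.15,-0.9,0],"rot":[0,0,0],"hand":255},{"linear":[-0.15,-0.7,0],"rot":[0,0,0],"hand":255},{"linear":[0,-0.32,0],"rot":[0,0,0],"hand":255},{"linear":[0,0,0.7],"rot":[0,0,0],"hand":255},{"linear":[0,0,0.9],"rot":[0,0,0],"hand":255},{"linear":[0,0,0.9],"rot":[0,0,0],"hand":255},{"linear":[0,0,0.8],"rot":[0,0,0],"hand":255},{"linear":[0,0,0.6],"rot":[0,0,0],"hand":255},{"linear":[0,0,0],"rot":[0,0,0],"hand":255},{"linear":[0,0,0],"rot":[0,0,0],"hand":255}]'; python3 -m creep '[{"linear":[0,0,0],"rot":[0,0,0],"hand":255},{"linear":[0,0,0],"rot":[0,0,0],"hand":255}]'; python3 - <<'E'
from h import *
s=manip.state(); T=R.from_rotvec(s['tcp_rot']).as_matrix()
print(s['ee_pos'],'tool delta units',(T.T@(np.array([.4184,-.2277,.0315])-s['ee_pos'])/.025).round(3),T.round(4).tolist())
E
```

```text
time: 10.67
ee_pos: [0.4186, -0.2266, 0.0609]
tcp_rot: [0.091, -3.139, -0.002]
force: [-0.9, 0.7, -0.3]
grip_width: 0.311
grasp_force: 30.0
time: 10.83
ee_pos: [0.4198, -0.2278, 0.0623]
tcp_rot: [-0.089, 3.139, -0.001]
force: [-0.3, -0.2, -1.1]
grip_width: 0.313
grasp_force: 30.0
[ 0.41981203 -0.2277837   0.06229882] tool delta units [0.058 0.007 1.232] [[-0.9984, -0.0569, 0.0018], [-0.0569, 0.9984, -0.0006], [-0.0017, -0.0007, -1.0]]
```

```bash
python3 -m creep '[{"linear":[0.02,0,0.4],"rot":[0,0,0],"hand":255},{"linear":[0,0,0.4],"rot":[0,0,0],"hand":255},{"linear":[0,0,0],"rot":[0,0,0],"hand":255},{"linear":[0,0,0.12],"rot":[0,0,0],"hand":255},{"linear":[0,0,0],"rot":[0,0,0],"hand":255}]';python3 -m creep '[{"linear":[0,0,0.1],"rot":[0,0,0],"hand":255},{"linear":[0,0,0],"rot":[0,0,0],"hand":255},{"linear":[0,0,0.1],"rot":[0,0,0],"hand":255},{"linear":[0,0,0],"rot":[0,0,0],"hand":255},{"linear":[0,0,0],"rot":[0,0,0],"hand":255}]'
```

```text
time: 11.25
ee_pos: [0.4182, -0.2276, 0.0377]
tcp_rot: [0.089, -3.14, -0.001]
force: [-0.1, 0.3, -1.2]
grip_width: 0.311
grasp_force: 30.0
time: 11.67
ee_pos: [0.4185, -0.2277, 0.0332]
tcp_rot: [0.089, -3.14, -0.0]
force: [-0.1, 0.2, -1.8]
grip_width: 0.314
grasp_force: 30.0
```

```bash
python3 -m creep '[{"linear":[0,0,0.05],"rot":[0,0,0],"hand":255},{"linear":[0,0,0.02],"rot":[0,0,0],"hand":255},{"linear":[0,0,0],"rot":[0,0,0],"hand":255},{"linear":[0,0,0],"rot":[0,0,0],"hand":255}]'; python3 -m creep '[{"linear":[0,0,0.03],"rot":[0,0,0],"hand":255},{"linear":[0,0,0],"rot":[0,0,0],"hand":255},{"linear":[0,0,0],"rot":[0,0,0],"hand":255}]'
```

```text
time: 12.0
ee_pos: [0.4185, -0.2278, 0.0315]
tcp_rot: [-0.089, 3.14, -0.0]
force: [-0.5, -0.0, -1.6]
grip_width: 0.315
grasp_force: 30.0
time: 12.25
ee_pos: [0.4185, -0.2277, 0.0314]
tcp_rot: [-0.089, 3.14, 0.0]
force: [-2.5, 2.1, 10.1]
grip_width: 0.312
grasp_force: 30.0
```

```bash
python3 -m creep '[{"linear":[0,0,-0.02],"rot":[0,0,0],"hand":255},{"linear":[0,0,0],"rot":[0,0,0],"hand":80},{"linear":[0,0,0],"rot":[0,0,0],"hand":80},{"linear":[0,0,0],"rot":[0,0,0],"hand":80},{"linear":[0,0,0],"rot":[0,0,0],"hand":80},{"linear":[0,0,-0.3],"rot":[0,0,0],"hand":80},{"linear":[0,0,-0.6],"rot":[0,0,0],"hand":80},{"linear":[0,0,-0.9],"rot":[0,0,0],"hand":80},{"linear":[0,0,-0.9],"rot":[0,0,0],"hand":80},{"linear":[0,0,-0.9],"rot":[0,0,0],"hand":80},{"linear":[0,0,-0.9],"rot":[0,0,0],"hand":80},{"linear":[0,0,-0.3],"rot":[0,0,0],"hand":80}]'; python3 -m creep '[{"linear":[0,0,0],"rot":[0,0,0],"hand":80},{"linear":[0,0,0],"rot":[0,0,0],"hand":80}]'
python3 - <<'E'
from h import *
s=manip.state(); print(s['ee_pos'],s['time'])
a=shot('side','d5')['image'];b=shot('scene','s5')['image'];w=shot('wrist','w5')['image']
f=lambda i,y,x,h,ww: cv2.resize(i[y:y+h,x:x+ww],(400,400*h//ww),interpolation=cv2.INTER_CUBIC)
L=f(a,220,360,120,120); Rr=f(b,145,300,90,90)
cv2.imwrite('pics/v5.png',np.vstack([np.hstack([L,Rr])])[:,:,::-1])
E
```

```text
time: 13.25
ee_pos: [0.4199, -0.2285, 0.1544]
tcp_rot: [-0.088, 3.136, -0.003]
force: [0.6, -0.7, 1.0]
grip_width: 0.685
grasp_force: 0.0
time: 13.42
ee_pos: [0.4185, -0.2276, 0.1511]
tcp_rot: [-0.089, 3.14, -0.0]
force: [-0.0, -0.1, -0.0]
grip_width: 0.686
grasp_force: 0.0
[ 0.41846243 -0.22759424  0.15108207] 13.4167
```

View pics/v5.png

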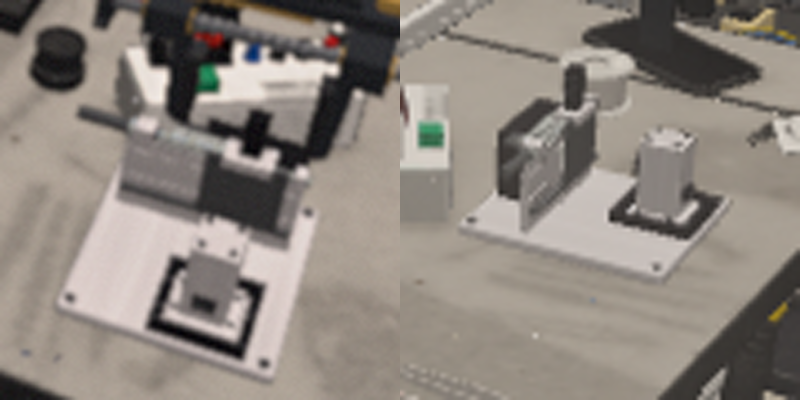

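The housing stands upright in the nest pocket: side crop (215,275), scene crop (665,175). Its connector faces the robot, so the lens faces the shutter. The shutter grip top is at side crop (258,115) and scene crop (575,68). I'll locate the grip next.

```bash
python3 - <<'E'
from h import *
d=load('side0'); s=load('s5')
p=(360+258/3.333,220+117/3.333); q=(300+175/4.444,145+68/4.444)
print(p,q,tri([(d,*p),(s,*q)]), onz(d,*p,.11),onz(s,*q,.11))
g=cv2.cvtColor(s['image'],cv2.COLOR_BGR2GRAY)
print('scene rows'); [print(r,g[r,332:350].tolist()) for r in range(157,176,2)]
g=cv2.cvtColor(d['image'],cv2.COLOR_BGR2GRAY)
print('side rows'); [print(r,g[r,428:448].tolist()) for r in range(250,270,2)]
a=np.radians(3.29);X=np.array([np.cos(a),np.sin(a)]);Y=np.array([-np.sin(a),np.cos(a)]);n=np.array([.4177,-.2277])
for fx,fy in ((.072,0),(.072,-.01)):
  for z in (.11,.097,.08): P=np.r_[n+fx*X+fy*Y,z]; print(P.round(4),proj(d,P).round(1),proj(s,P).round(1))
E
```

```text
(437.4077407740774, 255.1035103510351) (339.3789378937894, 160.3015301530153) [ 0.49035374 -0.22384318  0.1065832 ] [ 0.48600561 -0.22433779  0.11      ] [ 0.48672575 -0.21660682  0.11      ]
scene rows
157 [99, 122, 131, 151, 170, 187, 186, 187, 187, 186, 186, 176, 177, 188, 188, 188, 188, 186]
159 [157, 155, 155, 157, 187, 186, 111, 111, 112, 144, 185, 186, 185, 183, 170, 189, 202, 207]
161 [162, 160, 161, 160, 146, 60, 55, 55, 55, 89, 190, 190, 190, 190, 190, 190, 190, 184]
163 [162, 162, 162, 160, 139, 60, 58, 55, 55, 70, 135, 138, 139, 139, 135, 133, 132, 127]
165 [163, 165, 165, 164, 140, 66, 62, 58, 54, 87, 131, 133, 132, 132, 131, 129, 128, 125]
167 [99, 101, 142, 151, 155, 57, 59, 58, 57, 110, 143, 130, 113, 133, 133, 131, 128, 124]
169 [61, 61, 64, 127, 185, 83, 83, 60, 122, 190, 160, 130, 114, 131, 130, 131, 159, 172]
171 [116, 168, 148, 137, 143, 132, 132, 163, 144, 126, 98, 76, 147, 160, 161, 169, 156, 163]
173 [172, 137, 145, 159, 143, 84, 73, 89, 86, 71, 70, 73, 141, 162, 162, 162, 161, 162]
175 [160, 141, 141, 137, 97, 79, 71, 71, 71, 70, 70, 75, 159, 161, 161, 160, 1
[... 626 characters left out ...]
41, 90, 32, 13, 12, 13, 15, 17, 20, 27, 24, 29, 42, 51, 56, 66, 90]
264 [208, 216, 208, 164, 92, 29, 18, 12, 9, 11, 43, 89, 102, 97, 86, 60, 28, 23, 23, 22]
266 [208, 213, 210, 177, 127, 94, 71, 54, 37, 56, 125, 184, 206, 212, 205, 149, 64, 25, 26, 23]
268 [138, 152, 167, 175, 183, 192, 194, 185, 176, 180, 199, 210, 212, 209, 164, 91, 35, 21, 21, 29]
[ 0.4896 -0.2236  0.11  ] [[437.5 254. ]] [[339.6 159.4]]
[ 0.4896 -0.2236  0.097 ] [[436.3 259. ]] [[339.4 163.2]]
[ 0.4896 -0.2236  0.08  ] [[434.8 265.4]] [[339.1 168.1]]
[ 0.4902 -0.2336  0.11  ] [[442.6 255.4]] [[340.9 158.3]]
[ 0.4902 -0.2336  0.097 ] [[441.4 260.4]] [[340.7 162.1]]
[ 0.4902 -0.2336  0.08  ] [[439.8 266.8]] [[340.5 167. ]]
```

```bash
python3 -m creep '[{"linear":[-0.7,0,0],"rot":[0,0,0],"hand":150},{"linear":[-0.8,0,0],"rot":[0,0,0],"hand":150},{"linear":[-0.8,0,0],"rot":[0,0,0],"hand":150},{"linear":[-0.55,0,0],"rot":[0,0,0],"hand":150},{"linear":[0,0,0],"rot":[0,0,0],"hand":150},{"linear":[0,0,0],"rot":[0,0,0],"hand":150},{"linear":[0,0,0.6],"rot":[0,0,0],"hand":150},{"linear":[0,0,0.6],"rot":[0,0,0],"hand":150},{"linear":[0,0,0],"rot":[0,0,0],"hand":150},{"linear":[0,0,0],"rot":[0,0,0],"hand":150}]'; python3 - <<'E'
from h import *
s=manip.state(); T=R.from_rotvec(s['tcp_rot']).as_matrix()
print(s['ee_pos'],'tool delta units',(T.T@(np.array([.4896,-.2238,.081])-s['ee_pos'])/.025).round(3))
E
```

```text
time: 14.4
ee_pos: [0.4877, -0.2237, 0.1205]
tcp_rot: [0.087, -3.137, -0.001]
force: [0.2, 0.2, 0.5]
grip_width: 0.413
grasp_force: 0.0
[ 0.48768931 -0.22372738  0.12049382] tool delta units [-0.081 -0.009  1.58 ]
```

```bash
python3 -m creep '[{"linear":[-0.04,0,0.5],"rot":[0,0,0],"hand":150},{"linear":[0,0,0.5],"rot":[0,0,0],"hand":150},{"linear":[0,0,0.4],"rot":[0,0,0],"hand":150},{"linear":[0,0,0.2],"rot":[0,0,0],"hand":150},{"linear":[0,0,0],"rot":[0,0,0],"hand":150},{"linear":[0,0,0],"rot":[0,0,0],"hand":150}]'; python3 -m creep '[{"linear":[0,0,0],"rot":[0,0,0],"hand":255},{"linear":[0,0,0],"rot":[0,0,0],"hand":255},{"linear":[0,0,0],"rot":[0,0,0],"hand":255},{"linear":[0,0,0],"rot":[0,0,0],"hand":255},{"linear":[0,0,0],"rot":[0,0,0],"hand":255},{"linear":[0,0,0],"rot":[0,0,0],"hand":255},{"linear":[0,0,0],"rot":[0,0,0],"hand":255}]'
```

```text
time: 14.9
ee_pos: [0.4906, -0.2237, 0.0812]
tcp_rot: [0.089, -3.14, -0.0]
force: [-0.1, -0.4, -0.0]
grip_width: 0.413
grasp_force: 0.0
time: 15.48
ee_pos: [0.491, -0.2244, 0.0817]
tcp_rot: [-0.088, 3.139, -0.002]
force: [-0.1, -2.3, 2.2]
grip_width: 0.157
grasp_force: 30.0
```

```bash
cat > rd.py <<'E'
from h import *
P=[]
for i in range(8): manip.camera('side'); s=manip.state(); P.append(s['ee_pos'])
P=np.array(P); a=np.radians(3.29); print(P.mean(0).round(5),P.std(0).round(5),'fixture-y',(P@[-np.sin(a),np.cos(a),0]).mean().round(5),s['force'],s['grip_width'],s['time'])
E
python3 rd.py; python3 -m creep '[{"linear":[0,0.1,0],"rot":[0,0,0],"hand":255},{"linear":[0,0.15,0],"rot":[0,0,0],"hand":255},{"linear":[0,0.15,0],"rot":[0,0,0],"hand":255},{"linear":[0,0.15,0],"rot":[0,0,0],"hand":255},{"linear":[0,0.15,0],"rot":[0,0,0],"hand":255},{"linear":[0,0.1,0],"rot":[0,0,0],"hand":255},{"linear":[0,0,0],"rot":[0,0,0],"hand":255},{"linear":[0,0,0],"rot":[0,0,0],"hand":255},{"linear":[0,0,0],"rot":[0,0,0],"hand":255}]'; python3 rd.py
```

```text
[ 0.49098 -0.22416  0.08163] [1.0e-05 1.1e-04 1.0e-05] fixture-y -0.25197 [ 0.22374421 -2.01811837  5.89187575] 0.15124817277258845 15.8833
time: 16.63
ee_pos: [0.4899, -0.2047, 0.0816]
tcp_rot: [-0.088, 3.139, -0.002]
force: [1.5, -5.9, 4.5]
grip_width: 0.15
grasp_force: 30.0
[ 0.48996 -0.20472  0.08163] [1.e-05 1.e-05 1.e-05] fixture-y -0.2325 [-0.28386472 -5.38152564  5.9699029 ] 0.15571776173671212 17.0333
```

```bash
python3 -m creep '[{"linear":[0,0.02,0],"rot":[0,0,0],"hand":255},{"linear":[0,0,0],"rot":[0,0,0],"hand":255},{"linear":[0,0,0],"rot":[0,0,0],"hand":255}]'; python3 rd.py; python3 - <<'E'
from h import *
a=shot('side','d6')['image'];b=shot('scene','s6')['image']
f=lambda i,y,x,h: cv2.resize(i[y:y+h,x:x+h],(400,400),interpolation=cv2.INTER_CUBIC)
cv2.imwrite('pics/v6.png',np.hstack([f(a,235,385,80),f(b,145,310,70)])[:,:,::-1])
E
```

```text
time: 17.28
ee_pos: [0.4899, -0.2044, 0.0816]
tcp_rot: [-0.088, 3.139, -0.003]
force: [0.9, -5.5, 5.0]
grip_width: 0.154
grasp_force: 30.0
[ 0.48993 -0.20435  0.08162] [1.e-05 1.e-05 1.e-05] fixture-y -0.23213 [-0.28902237 -5.8805938   5.04211558] 0.1544055253839645 17.6833
```

View pics/v6.png

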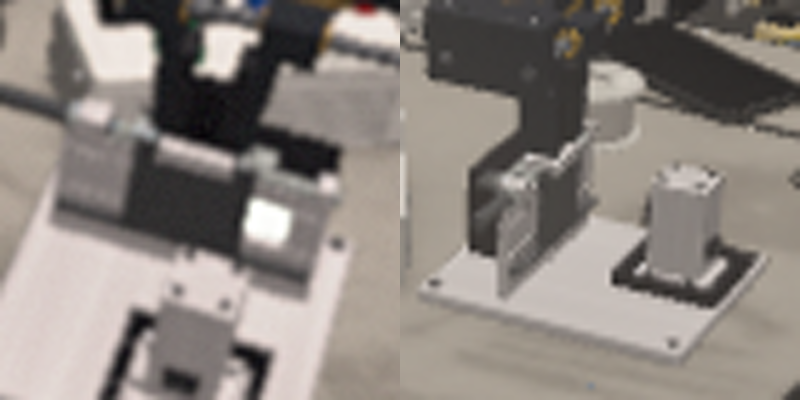

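The window is uncovered by about half (white area from (245,200) to (292,245)). The measured travel is 19.8 mm and the spring force about 5.9 N, and the housing is still seated in the nest. I'm handing it in.

```bash
python3 -c "
from bench import manip
print(manip.job_done())"
```

```text
the job is handed in; nothing more can be done
None
```

I handed the job in at about 18 s: the vise jaw is open about 19 mm, the housing stands upright in the nest with its lens facing the shutter window, and the gripper is still holding the shutter half open (about 19.8 mm of travel).

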